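# Stow the loaded instrument tray under the shelf and latch it in

### The job

First swing the yellow keeper of the empty bay well clear of its mouth; then take the green instrument cassette down from the top of the low shelf and set it down flat, not dropped, inside the blue-handled tray. Slide the loaded tray along the bench, without lifting it or letting tray or cassette bump the underside of the shelf, handle outwards into the empty bay until it is fully home against the back stop, then swing the keeper fully shut across its front. Leave the bottle, the bowl and the other tray where they are.

Things in the scene. Friction and masses are not known exactly. Their poses are not given: they have to be found in the camera images.
- bay: Empty one of the two bays under the low shelf (near or far, it varies), with a blue floor strip; fixed. Origin on the bench, where the centre of the tray's underside lies when fully home (back stop 3 mm further). y points inwards, the way the tray slides, x across, z up. Clear width 144 mm between 20 mm high guide rails that run from y = -115 to 110 mm. Mouth towards -y.
- deck: White shelf board with a dark red front edge, the overhang over both bays: 350 (x) x 200 (y) x 15 mm, fixed, axes parallel to the bay's. Origin at the centre of its underside, 78 mm above the bench; its top is at 93 mm. Its front edge is about 80 mm before (-y) the bay's origin. It stands on thin posts between and beside the bays.
- keeper (a joint): Yellow keeper bar of the empty bay, on an upright pivot. 0 rad: shut, across the mouth, pointing to bay -x (knob at bay x 30, y -107 mm). Grows as it swings out: knob at pivot + 50 mm x (-cos, -sin) in bay x, y; 1.57 points straight out; limit 1.9. Well clear: above 1.3. About 1 N moves the knob; it stays where left. Starts at 0 to 0.3. Shut, it stands 7 mm before the front of a tray that is home.
- keeper_knob (a point): Centre of the yellow upright knob at the keeper's free end: diameter 16 mm, 52 to 97 mm above the bench, this point 74.5 mm up. The bar lies under it (22 to 52 mm above the bench).
- keeper_pivot (a point): Point on the keeper's pivot axis, at bay x = 80, y = -107 mm, 74.5 mm above the bench, 50 mm from the knob.
- tray_center (a point): Centre of the loose steel tray, 17.5 mm above the bench. 120 (x) x 190 (y) x 35 mm, walls and floor 4 mm, 0.45 kg. Handle at its -y end: an upright blue fin 14 (x) x 36 (y) mm centred at tray x = 0, y = -160 mm, 15 to 85 mm above the bench, on a low arm. Home, its y lies along the bay's y, the handle outside. It starts before the shelf, turned up to 0.3 rad.
- cassette_center (a point): Centre, half-way up, of the loose green cassette with a silver band, flat on top of the deck: 70 (x) x 140 (y) mm, body 30 mm high, on it a black grip fin 14 (x) x 60 (y) x 24 mm high (54 mm in all); about 0.18 to 0.33 kg. Fits the tray only with its long side along the tray's, either way round; its top is then 58 mm above the bench.
- other_tray: The tray with the dark red handle, of the same form as the blue-handled one, standing full in the other bay; must not be shifted. Origin at the centre of its underside, y away from its handle.
- bottle: White bottle, 60 mm diameter, 150 mm high, standing on the bench; leave alone. Origin at the centre of its underside.
- bowl: Steel bowl, 100 mm diameter, 45 mm high, on the bench; leave alone. Origin at the centre of its underside.
Things that resemble listed ones, but are neither listed nor needed, are in the scene too. Leave any orange or red look-alike of the part that bears cassette_center alone.

How it is judged:
By the outcome, as a careful person would: the job done as asked, in the order asked, and still so for the second after the job is handed in, with the robot touching nothing.
It also fails if it takes over 72 s, if anything falls off the work surface, if the arm or the gripper's body presses on something with over 40 N, if the wrist force passes 120 N, or if a joint passes its speed limit or range.

### The arm

A 6-joint arm with a two-finger parallel gripper is mounted at the origin on the work surface. World frame = base frame: x ahead of the robot, y to its left, z up, the work surface at z = 0. Lengths are in m, angles in degrees, forces in N, time in s.
With the tool pointing down it reaches from about 0.25 to 0.725 m from the base axis. Payload 9.7 kg.
Tool frame: the origin (TCP) lies midway between the tips of the shut fingers; the grasp point (between the pads) lies 19 mm behind it; z points along the fingers, x is the direction in which the jaws open and shut, and the axes are right-handed (so a half turn about z gives the same grasp; the last joint's range is limited). The gripper opens to 85 mm and grips with 20 to 120 N. Pads are 22 mm wide; open, the fingers measure 114 mm over their backs; the gripper's body (76 mm by 85 mm) begins 54 mm behind the grasp point. The pads swing forward as they close: fully open they stand 13 mm farther back than shut.
Start: joints at [76.375, 4.979, 10.078, 95.1, 0, 90], TCP at [0.13, 0.535, 0.231] pointing down, gripper open.
Joint ranges: [-179.16, 179.16], [-48.56, 103.87], [-65.8, 70.77], [-126.05, 130.52], [-82.76, 87.17], [-180, 180]. Speed limits (degrees/s): [127.2, 127.2, 147.25, 180, 180, 180].

### API

Orientations are given as [roll, pitch, yaw] about the fixed x, y, z axes, in that order (R = Rz(yaw) Ry(pitch) Rx(roll)).
In Python, from workcell import sensors, camera, get_calibration, bot, recognise, place_of gives the robot as it stands. The module is installed in compiled form; this text tells all that it offers.
- The arm moves only by the tool send_rows, never from a script. Its argument "plan" is a list of rows, each a list of 3 entries, a list of its own where there are three numbers: the shift along the tool's x, y, z normalised to -1 to 1, where 1 is 0.3 m, then the turn, a rotation vector about the tool's x, y, z normalised to -1 to 1, where 1 is pi rad, then the closure, from -1 (fully open) to 1 (shut). In form: [[[x, y, z], [rx, ry, rz], claw], ...]. A call has 1 to 10 rows; each row is the pose to reach, as a shift and turn from the pose commanded when the call began, along the tool's axes at that moment, turning the shorter way round; what a row does not reach only later rows make up. A row lasts 1/10 s, in which the tool goes at most 50 mm and 8.59 degrees, less where a joint would pass 70% of its speed; a pose out of reach is approached as far as the arm can. A call with a number of a shift or a turn outside -1 to 1 is refused whole. A call with a gripper value outside its range is refused whole. The fingers move at their own pace and stop on an object; "force" is the grip in N (left out, the last holds). Time passes only in rows, so rows that repeat a pose let the fingers close. It gives the time, the measured TCP pose, the force and the opening at its end, in the units of the state.
- sensors.get_obs(): the state, without advancing time (a new reading comes with each control period).
- camera(name): name is "side" or "top" or "wrist"; returns the picture (480x640x3 uint8, blue, green, red); there is no depth.
- get_calibration(name): a dict with "fx", "fy", "cx", "cy" (pixels), "R" (3x3) and "t" (3): a world point X has camera coordinates R X + t. Camera axes: x right, y down, z forward; pixel columns grow to the right and rows downward; lengths in m; the calibration is good to about 2 mm. A picture is of the moment at which its call begins: read the wrist's pose just before it. get_calibration takes no time and is no camera call; for the wrist camera it gives the pose at the moment of the call.
- bot.job_done(): hands the job in, once; it reports no verdict.
Trained networks look in the newest picture that a camera, given by its name, has taken for a name from the list of things; names that differ only in an ending like _2 or _b are one class to them, and where a whole thing is asked for, a point or a joint stands for the part that bears it (a point fixed in the world has none). Each returns a list of dicts, best first, with "p" (0 to 1); they miss things now and then, are a little off and sometimes report something else, mostly with a low value. They report only what shows in the picture. A call takes as long as a camera call. They do not tell look-alikes from the thing itself.
- recognise(label, camera): "point" ([column, row] in pixels, amid what is visible of it).
- place_of(label, camera): "point" ([column, row] in pixels: a listed point, or the origin of a listed thing).
The state is a dict: "time": time; "q": joint angles; "qd": joint speeds; "joint_efforts": joint torques, N m; "ee_pos": TCP position; "tcp_rot": TCP orientation; "wrist_force": force on the tool from outside, world axes, zero at the start; "torque": the same for the moment, N m; "opening": finger opening in m.
Only numpy, scipy, OpenCV 4.12 (cv2) and the standard library are available. Lean on these libraries where they do the work, as an engineer would, in place of code of your own. Each camera call takes 0.05 s, during which the arm holds its last target. There are 200 camera calls.

## Working session

There is one attempt and no reset: what is moved stays moved. The work goes in short steps, Python scripts to look and compute and a tool call to move; the robot and the scene stay as the last step left them, time stands still between calls to the robot, and variables do not carry over. Pictures are saved under pics/ and viewed, on a budget of 10 in all, crops included, one or two more only if the job needs it, and the job is handed in when it is done.

Besides the shell and the picture viewer there is one more tool, called in YAML: its name, and indented under it one key for each argument. send_rows: Moves the arm, as the interface text tells. Scaled input: -1 to 1 covers 0.3 m each way for a shift and pi rad each way for a turn. Its arguments: {"type":"object","properties":{"plan":{"type":"array"},"force":{"type":"number"}},"required":["plan"]}

```bash
mkdir -p pics; cat > h.py <<'E'
import numpy as np, cv2
from workcell import sensors, camera, get_calibration, bot, recognise, place_of
def ray(c,p):
    R=np.array(c["R"]);t=np.array(c["t"])
    d=R.T@np.array([(p[0]-c["cx"])/c["fx"],(p[1]-c["cy"])/c["fy"],1.]);return -R.T@t,d/np.linalg.norm(d)
def atz(c,p,z):
    o,d=ray(c,p);return o+d*(z-o[2])/d[2]
def tri(rs):
    A=np.zeros((3,3));b=np.zeros(3)
    for o,d in rs:
        M=np.eye(3)-np.outer(d,d);A+=M;b+=M@o
    x=np.linalg.solve(A,b)
    return x,max(np.linalg.norm((np.eye(3)-np.outer(d,d))@(x-o)) for o,d in rs)
def proj(c,X):
    v=np.array(c["R"])@np.array(X)+np.array(c["t"]);return [c["fx"]*v[0]/v[2]+c["cx"],c["fy"]*v[1]/v[2]+c["cy"]]
E
python3 - <<'E'
from h import *
print(sensors.get_obs())
for n in("top","side"):
    im=camera(n);cv2.imwrite(f"pics/{n}0.png",im);c=get_calibration(n);print(n,c)
    for l in("bay","deck","keeper_knob","keeper_pivot","tray_center","cassette_center","other_tray","bottle","bowl"):
        print(l,[(np.round(d["point"]).tolist(),round(d["p"],2)) for d in place_of(l,n)[:4]])
E
```

```text
{'time': 0.0, 'q': array([ 7.63727301e+01,  5.01103173e+00,  1.00347993e+01,  9.50986937e+01,
       -7.20632706e-04,  8.99998353e+01]), 'qd': array([ 0.04466674, -0.05223625, -0.07783758, -0.05638236,  0.03360153,
       -0.13972835]), 'joint_efforts': array([-3.61797374e-04, -5.20394039e+01,  4.64797640e+01,  1.65970920e-02,
        1.09491673e-04,  7.88796910e-06]), 'ee_pos': array([0.12953401, 0.53430139, 0.23058681]), 'tcp_rot': array([1.79999280e+02, 7.49261060e-02, 7.63728949e+01]), 'wrist_force': array([-0.08703456, -0.17788407, -0.03216186]), 'torque': array([-0.00668228,  0.03935288,  0.022888  ]), 'opening': 0.08506041595979515}
top {'fx': 456.9924465440951, 'fy': 456.9924465440951, 'cx': 324.5323957872888, 'cy': 243.54959757955996, 'R': array([[-0.01982193, -0.99965701,  0.01711599],
       [-0.98819848,  0.0169882 , -0.15223391],
       [ 0.15189093, -0.01993157, -0.98819628]]), 't': array([0.04385849, 0.61688752, 1.14810491])}
bay []
deck [([256.0, 279.0], 0.56)]
keeper_knob [([306.0, 228.0], 0.59)]
keeper_pivot [([299.0, 207.0], 0.66)]
tray_center [([401.0, 266.0], 0.8
[... 207 characters left out ...]
 0.97)]
side {'fx': 477.0670824033115, 'fy': 477.0670824033115, 'cx': 322.98954551291666, 'cy': 244.3603039050848, 'R': array([[ 0.90858169, -0.41768326,  0.00447243],
       [-0.24707101, -0.5460224 , -0.8005095 ],
       [ 0.33680146,  0.72622327, -0.59930338]]), 't': array([-0.51527845,  0.26111062,  0.90847335])}
bay [([307.0, 244.0], 0.8)]
deck []
keeper_knob [([343.0, 242.0], 0.73)]
keeper_pivot [([355.0, 235.0], 0.66)]
tray_center [([356.0, 344.0], 0.6)]
cassette_center [([286.0, 214.0], 0.73), ([377.0, 219.0], 0.71), ([314.0, 187.0], 0.68), ([261.0, 341.0], 0.59)]
other_tray [([252.0, 262.0], 0.85)]
bottle [([416.0, 303.0], 0.72)]
bowl [([473.0, 383.0], 0.71), ([358.0, 345.0], 0.49)]
```

View pics/top0.png

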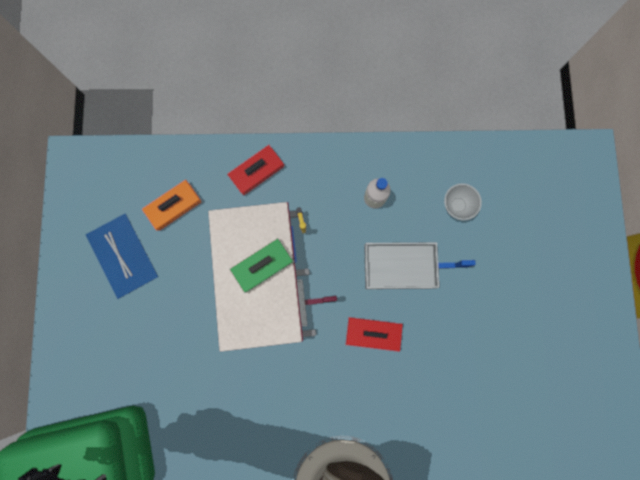

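View pics/side0.png

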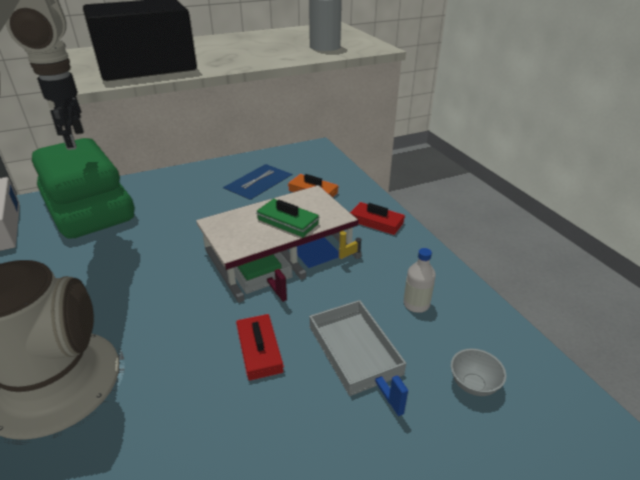

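```bash
python3 - <<'E'
from h import *
T=get_calibration("top");S=get_calibration("side")
r=lambda a,b:tri([ray(T,a),ray(S,b)])
for n,a,b in[("knob",[306,228],[343,242]),("pivot",[299,207],[355,235]),("tray",[401,266],[356,344]),("bottle",[373,198],[416,303]),("bowl",[459,207],[473,383]),
 ]: print(n,r(a,b))
tc=[[256,166],[169,206],[374,333],[257,263]];sc=[[286,214],[377,219],[314,187],[261,341]]
for a in tc:
  for b in sc:
    x,e=r(a,b)
    if e<.01: print(a,b,x,e)
print(atz(S,[307,244],0),atz(S,[252,262],0))
E
```

```text
knob (array([0.65493344, 0.07937646, 0.07675692]), np.float64(0.0008877416362053027))
pivot (array([0.70530038, 0.09911863, 0.07111536]), np.float64(0.005696566170509124))
tray (array([ 0.55953317, -0.17127831,  0.01921767]), np.float64(0.001790268885236985))
bottle (array([ 7.50691500e-01, -1.05458283e-01, -3.43471189e-04]), np.float64(0.0006922943700958324))
bowl (array([ 0.7197976 , -0.3402117 ,  0.00975567]), np.float64(0.001482808946854347))
[256, 166] [377, 219] [0.83949699 0.21825837 0.00865121] 0.004201467639109509
[169, 206] [314, 187] [0.73776404 0.44959255 0.01259385] 0.004931935552131764
[374, 333] [261, 341] [ 0.38622223 -0.09164408  0.02740499] 0.0017896660662897125
[257, 263] [286, 214] [0.56058974 0.20083546 0.11006889] 0.001953588319316425
[0.6135738  0.20231309 0.        ] [0.45775896 0.18977963 0.        ]
```

The top view shows the deck at (212–300, 205–348), with the yellow keeper at (302, 221) on its front (right) edge. The blue-handled tray is at (401, 266) with its handle to the right.

There are four cassette-like things in the top view: red (256, 168), orange (171, 205), red (375, 334) and green (262, 265). Only the one at (262, 265) is green and on the deck (z ≈ 0.11), so it is the one to take. The green seen in the side view at (258, 266) is the load of the other tray.

```bash
cat >> h.py <<'E'
def blobs(im,lo,hi,amin=15):
    m=cv2.inRange(cv2.cvtColor(im,cv2.COLOR_BGR2HSV),np.array(lo),np.array(hi))
    cs=cv2.findContours(m,cv2.RETR_EXTERNAL,cv2.CHAIN_APPROX_NONE)[0]
    return [c for c in sorted(cs,key=cv2.contourArea,reverse=True) if cv2.contourArea(c)>=amin]
def rect(c,cam,z):
    P=np.array([atz(cam,p[0],z)[:2] for p in c],np.float32)
    (x,y),(w,h),a=cv2.minAreaRect(P);
    if w<h: w,h,a=h,w,a-90
    return dict(c=(round(x,4),round(y,4)),L=round(w,4),W=round(h,4),yaw=round((a+180)%180,1))
E
python3 - <<'E'
from h import *
T=get_calibration("top");S=get_calibration("side");im=cv2.imread("pics/top0.png");si=cv2.imread("pics/side0.png")
roi=im.copy();roi[:,:205]=0;roi[:,480:]=0;roi[:195]=0;roi[355:]=0
g=[c for c in blobs(roi,(45,120,60),(75,255,255),100)]
for c in g[:2]: print("green",cv2.boundingRect(c),rect(c,T,.123))
W=blobs(roi,(0,0,120),(179,70,255),200)
for c in W[:4]: print("white",cv2.boundingRect(c),rect(cv2.convexHull(c),T,.093),rect(cv2.convexHull(c),T,.035))
for c in blobs(roi,(105,150,60),(125,255,255),10)[:3]: print("blue",cv2.boundingRect(c),rect(c,T,.085))
for c in blobs(roi,(18,120,100),(35,255,255),5)[:3]: print("yel",cv2.boundingRect(c),rect(c,T,.09))
crop=np.hstack([cv2.resize(im[190:360,200:350],(440,500)),cv2.resize(si[175:315,190:380],(360,500))])
cv2.imwrite("pics/crop0.png",crop)
E
```

```text
green (232, 240, 60, 51) {'c': (0.5561, 0.1882), 'L': 0.1328, 'W': 0.0635, 'yaw': 122.5}
white (205, 195, 197, 160) {'c': (0.5384, 0.0937), 'L': 0.4883, 'W': 0.3969, 'yaw': 89.1} {'c': (0.5437, 0.0956), 'L': 0.5133, 'W': 0.4172, 'yaw': 89.1}
white (361, 237, 80, 59) {'c': (0.548, -0.156), 'L': 0.1981, 'W': 0.1443, 'yaw': 86.0} {'c': (0.5537, -0.1668), 'L': 0.2083, 'W': 0.1517, 'yaw': 86.0}
white (443, 195, 37, 26) {'c': (0.6979, -0.3185), 'L': 0.0941, 'W': 0.0655, 'yaw': 89.1} {'c': (0.7112, -0.3377), 'L': 0.0989, 'W': 0.0688, 'yaw': 89.1}
blue (439, 260, 36, 8) {'c': (0.5532, -0.2993), 'L': 0.0902, 'W': 0.0142, 'yaw': 94.2}
yel (298, 213, 8, 19) {'c': (0.6676, 0.09), 'L': 0.0485, 'W': 0.0134, 'yaw': 9.4}
```

View pics/crop0.png

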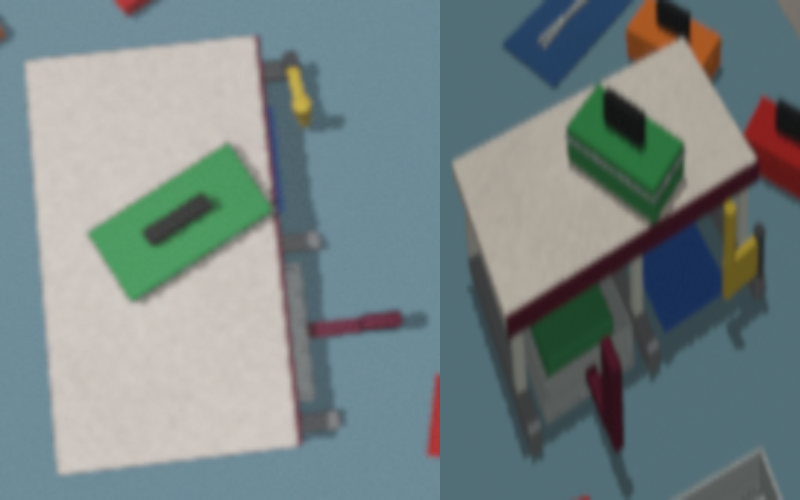

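The crop confirms it: green cassette with a silver band and black fin on the deck. The empty bay with the blue strip is the far one, and the keeper is nearly shut.

```bash
python3 - <<'E'
from h import *
T=get_calibration("top");im=cv2.imread("pics/top0.png")
C=[(25,60),(258,37),(298,445),(60,473)]
W=np.array([atz(T,(200+x/2.933,190+y/2.941),.093)[:2] for x,y in C]);print(W.round(3).tolist())
print("sizes",np.linalg.norm(W-np.roll(W,-1,0),axis=1),"centre",W.mean(0))
a=np.degrees(np.arctan2(*( (W[0]+W[1]-W[2]-W[3])[::-1])));b=np.degrees(np.arctan2(*((W[0]+W[3]-W[1]-W[2])[::-1])));print("yaw x",a,"y",b-90)
g=cv2.cvtColor(im,cv2.COLOR_BGR2HSV)
for p in[(401,266),(367,266),(350,266),(401,246),(401,287)]: print(p,g[p[1],p[0]])
roi=im.copy();roi[:,:350]=0;roi[:,440:]=0;roi[:230]=0;roi[300:]=0
for smax in(40,55):
  m=blobs(roi,(0,0,70),(179,smax,255),200)
  for c in m[:1]: print(smax,rect(c,T,.035))
roi=im.copy();roi[:,:450]=0;roi[:,490:]=0
for c in blobs(roi,(105,150,60),(125,255,255),10)[:2]: print("blue",cv2.boundingRect(c),rect(c,T,.085))
print("fin cass")
roi=im.copy();roi[:,:240]=200;roi[:,285:]=200;roi[:250]=200;roi[283:]=200
for c in blobs(roi,(0,0,0),(179,255,75),10)[:2]: print(cv2.boundingRect(c),rect(c,T,.147))
E
```

```text
[[0.7, 0.325], [0.718, 0.124], [0.371, 0.094], [0.353, 0.29]]
sizes [0.20158257 0.3477775  0.19699103 0.34949877] centre [0.53542044 0.20832636]
yaw x 5.400864523966528 y 5.126926730147133
(401, 266) [ 95   9 170]
(367, 266) [ 96   8 151]
(350, 266) [ 98  73 151]
(401, 246) [ 99  12 155]
(401, 287) [ 99  11 161]
40 {'c': (0.5593, -0.1692), 'L': 0.1943, 'W': 0.1217, 'yaw': 89.0}
55 {'c': (0.5581, -0.1686), 'L': 0.1967, 'W': 0.124, 'yaw': 89.0}
blue (450, 260, 25, 8) {'c': (0.5542, -0.313), 'L': 0.0628, 'W': 0.0142, 'yaw': 94.2}
fin cass
(250, 257, 22, 16) {'c': (0.5551, 0.1875), 'L': 0.0555, 'W': 0.0134, 'yaw': 122.3}
```

```bash
cat >> h.py <<'E'
from scipy.spatial.transform import Rotation as Ro
def go(x,y,z,yaw):
    o=sensors.get_obs();R0=Ro.from_euler("xyz",o["tcp_rot"],degrees=True)
    d=R0.inv().apply(np.array([x,y,z])-o["ee_pos"])/.3
    r=(R0.inv()*Ro.from_euler("xyz",[180,0,yaw],degrees=True)).as_rotvec()/np.pi
    print("t",round(o["time"],2),"at",o["ee_pos"].round(4),o["tcp_rot"].round(1),"F",o["wrist_force"].round(1),"op",round(o["opening"],4))
    print("shift",d.round(4).tolist(),"turn",r.round(4).tolist(),"rows",round(np.linalg.norm(d)*6,1),round(np.linalg.norm(r)*180/8.59,1))
E
python3 - <<'E'
from h import *
go(.4,.27,.25,35);go(.63,.06,.25,5.3)
c=get_calibration("wrist");print(-np.array(c["R"]).T@c["t"],c["R"])
E
```

```text
t 1.0 at [0.1296 0.5345 0.2313] [-180.     0.    76.4] F [ 0.7 -0.4 -0.2] op 0.0854
shift [-0.6445, 1.0838, -0.0624] turn [0.0, 0.0, 0.2299] rows 7.6 4.8
t 1.0 at [0.1296 0.5345 0.2313] [-180.     0.    76.4] F [ 0.7 -0.4 -0.2] op 0.0854
shift [-1.1442, 1.9938, -0.0624] turn [0.0, 0.0, 0.3949] rows 13.8 8.3
[0.06039006 0.55027236 0.3727436 ] [[ 2.36670486e-01  9.71589533e-01 -9.27470949e-04]
 [ 9.34096993e-01 -2.27274808e-01  2.75334287e-01]
 [ 2.67301121e-01 -6.60298475e-02 -9.61348100e-01]]
```

send_rows:
  plan:
    - [[-0.57,0.99,-0.06],[0,0,0.39],-1]
    - [[-0.57,0.99,-0.06],[0,0,0.39],-1]
    - [[-0.57,0.99,-0.06],[0,0,0.39],-1]
    - [[-0.57,0.99,-0.06],[0,0,0.39],-1]
    - [[-0.57,0.99,-0.06],[0,0,0.39],-1]
    - [[-0.57,0.99,-0.06],[0,0,0.39],-1]
    - [[-0.57,0.99,-0.06],[0,0,0.39],-1]
    - [[-0.57,0.99,-0.06],[0,0,0.39],-1]
    - [[-0.57,0.99,-0.06],[0,0,0.39],-1]
  force: 30

```text
time: 1.9
ee_pos: [0.3787, 0.2975, 0.2494]
tcp_rot: [-180.0, -0.0, 5.8]
wrist_force: [-0.7, -0.3, 0.2]
opening: 0.0851
```

```bash
python3 - <<'E'
from h import *
go(.64,.08,.25,5.3)
E
```

```text
t 1.9 at [0.3787 0.2975 0.2494] [-180.    -0.     5.8] F [-0.7 -0.3  0.2] op 0.0851
shift [0.7926, 0.8097, -0.0022] turn [-0.0001, -0.0, 0.003] rows 6.8 0.1
```

send_rows:
  plan:
    - [[0.79,0.81,0],[0,0,0.003],-1]
    - [[0.79,0.81,0],[0,0,0.003],-1]
    - [[0.79,0.81,0],[0,0,0.003],-1]
    - [[0.79,0.81,0],[0,0,0.003],-1]
    - [[0.79,0.81,0],[0,0,0.003],-1]
    - [[0.79,0.81,0],[0,0,0.003],-1]
    - [[0.79,0.81,0],[0,0,0.003],-1]
    - [[0.79,0.81,0],[0,0,0.003],-1]

```text
time: 2.7
ee_pos: [0.6421, 0.0802, 0.2466]
tcp_rot: [180.0, 0.1, 5.7]
wrist_force: [0.2, 0.4, 0.2]
opening: 0.0856
```

```bash
cat >> h.py <<'E'
def show(n,d): return [(np.round(q["point"],1).tolist(),round(q["p"],2)) for q in d[:3]]
E
python3 - <<'E'
from h import *
import json
o=sensors.get_obs();print(o["ee_pos"],o["tcp_rot"])
im=camera("wrist");c=get_calibration("wrist");cv2.imwrite("pics/w1.png",im)
np.savez("w1.npz",**c)
for l,z in(("keeper_knob",.0745),("keeper_pivot",.0745),("bay",0),("cassette_center",.108)):
    d=place_of(l,"wrist");print(l,show(0,d),[atz(c,q["point"],z).round(4).tolist() for q in d[:2]])
E
```

```text
[0.64210053 0.08020867 0.24661682] [1.79961338e+02 1.46918929e-01 5.71564505e+00]
keeper_knob [([343.8, 212.0], 0.75)] [[0.659, 0.0882, 0.0745]]
keeper_pivot [([234.1, 401.2], 0.73), ([396.4, 203.3], 0.69)] [[0.57, -0.1196, 0.0745], [0.7036, 0.1005, 0.0745]]
bay [] []
cassette_center [([209.8, 61.7], 0.95), ([540.7, 79.6], 0.81), ([73.2, 332.5], 0.8)] [[0.55, 0.1923, 0.108], [0.784, 0.2038, 0.108]]
```

View pics/w1.png

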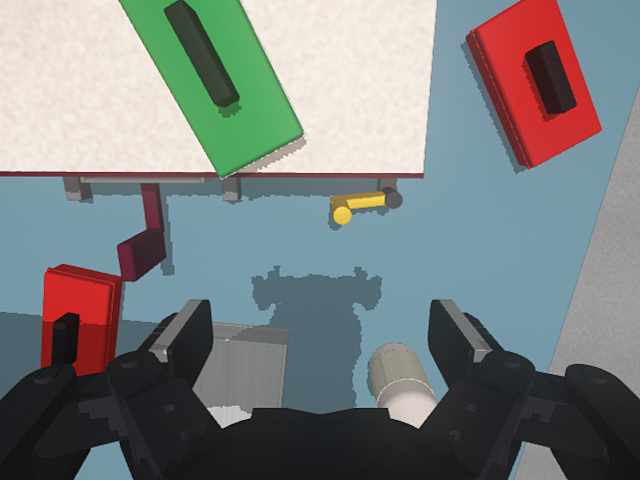

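The wrist view shows the knob top at (342, 214) and the pivot cap at about (394, 199). The deck's front edge runs from (0, 172) to (424, 174), and the bottle at (395, 370) is well outside the keeper's sweep.

```bash
python3 - <<'E'
from h import *
c=dict(np.load("w1.npz"));T=get_calibration("top")
im=cv2.imread("pics/w1.png")
print("knob top",atz(c,(342,214),.097),"tri",tri([ray(c,(343.8,212)),ray(T,[306,228])]))
P=atz(c,(394,198),.085);print("pivot top",P, atz(c,(394,198),.0745))
# front edge: white->dark red transition per column
h=cv2.cvtColor(im,cv2.COLOR_BGR2HSV);pts=[]
for u in list(range(10,205,5))+list(range(310,420,5)):
    col=h[150:185,u,2].astype(int);pts.append((u,150+int(np.argmin(np.diff(col)))+.5))
W=np.array([atz(c,p,.093)[:2] for p in pts]);vx,vy,x0,y0=cv2.fitLine(W.astype(np.float32),cv2.DIST_HUBER,0,.01,.01).ravel()
yaw=np.arctan2(vy,vx);yaw=yaw if abs(yaw)<1 else yaw-np.sign(yaw)*np.pi
print("edge yaw",np.degrees(yaw));X=np.array([np.cos(yaw),np.sin(yaw)]);Y=np.array([-X[1],X[0]])
cor=atz(c,(424,174),.093)[:2];ed=np.array([x0,y0]);print("corner",cor,"edge bayY",ed@Y,"corner Y",cor@Y)
B=np.array([cor@X-.175, (ed@Y)+.1]);D=B[0]*X+B[1]*Y;print("deck centre",D)
bo=P[:2]-.08*X+.107*Y;print("bay from pivot",bo,"bay Y from edge",ed@Y+.08,"vs",bo@Y,"bayx-deckx",(bo-D)@X)
o,d=ray(c,(342,214))
for n,z in(("knob",.097),):
  k=atz(c,(342,214),z)[:2];v=P[:2]-k;print("keeper len",np.linalg.norm(v),"ang",np.arctan2(v@Y,v@X))
E
```

```text
knob top [0.65585399 0.09090526 0.097     ] tri (array([0.66212522, 0.08046537, 0.03505672]), np.float64(0.00015330260274207358))
pivot top [0.69857395 0.10637194 0.085     ] [0.7008438  0.10484076 0.0745    ]
edge yaw 5.4982023
corner [0.71774749 0.12908931] edge bayY 0.06079256 corner Y 0.05972474771408948
deck centre [0.53386883 0.21292457]
bay from pivot [0.60868986 0.20521449] bay Y from edge 0.14079256 vs 0.14594900077190237 bayx-deckx 0.07373805099152285
keeper len 0.045433608922660795 ang 0.2514058071764049
```

```bash
python3 - <<'E'
from h import *
c=dict(np.load("w1.npz"));T=get_calibration("top");S=get_calibration("side")
print(tri([ray(c,(342,214)),ray(T,(303,227))]))
k=[.656,.091,.097];print(proj(T,k),proj(S,k),proj(S,[.656,.091,.052]))
im=cv2.imread("pics/side0.png")
for b in blobs(im,(18,120,60),(35,255,255),5)[:2]: print(cv2.boundingRect(b), b[b[:,0,1].argmin()][0])
im=cv2.imread("pics/top0.png")
for b in blobs(im,(18,120,60),(35,255,255),5)[:2]: print(cv2.boundingRect(b))
go(.656,.089,.13,5.5)
E
```

```text
(array([0.65701619, 0.0871276 , 0.07764405]), np.float64(0.000401233300660415))
[np.float64(301.30551726175656), np.float64(225.83081515770238)] [np.float64(341.09954012603873), np.float64(232.48765216633709)] [np.float64(340.5976097973424), np.float64(247.522416559913)]
(340, 231, 18, 27) [340 231]
(627, 234, 13, 84)
(298, 213, 8, 19)
t 2.95 at [0.639  0.0837 0.2499] [-180.    -0.     5.8] F [-0.4  0.3 -0.6] op 0.0856
shift [0.0581, -0.0118, 0.3996] turn [-0.0001, -0.0002, 0.0017] rows 2.4 0.0
```

```bash
cat >> h.py <<'E'
def wshot(n):
    camera("wrist");c=get_calibration("wrist");im=camera("wrist");cv2.imwrite(f"pics/{n}.png",im);np.savez(n+".npz",**c);return im,c
E
python3 - <<'E'
from h import *
im,c=wshot("w2")
for b in blobs(im,(18,120,60),(35,255,255),30)[:2]:
    print(cv2.boundingRect(b));m=np.zeros(im.shape[:2],np.uint8);cv2.drawContours(m,[b],-1,255,-1)
    v=cv2.cvtColor(im,cv2.COLOR_BGR2HSV)[...,2];print("bright",[np.percentile(v[m>0],q) for q in(10,50,90)])
    x,y,w,h=cv2.boundingRect(b);
r=cv2.cvtColor(im,cv2.COLOR_BGR2GRAY)[185:240,320:400]
cv2.imwrite("pics/crop2.png",cv2.resize(im[150:250,290:440],None,fx=5,fy=5,interpolation=cv2.INTER_CUBIC))
go(.656,.089,.13,5.5)
E
```

```text
(333, 195, 54, 33)
bright [np.float64(146.0), np.float64(224.5), np.float64(239.0)]
t 3.05 at [0.639  0.0835 0.2501] [-1.8e+02 -1.0e-01  5.8e+00] F [0.7 0.1 0.5] op 0.0855
shift [0.0578, -0.0126, 0.4003] turn [-0.0, -0.0003, 0.0015] rows 2.4 0.0
```

View pics/crop2.png

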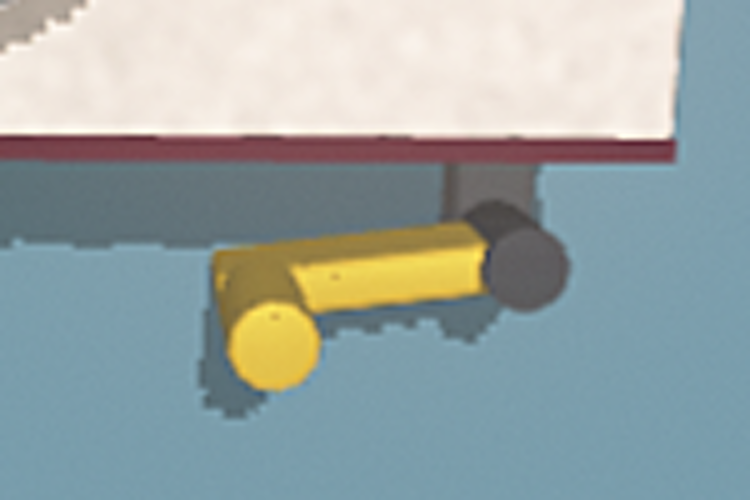

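In the enlarged crop the knob top is at (344.8, 219.2), the pivot cap at (395.2, 203.8) and the deck's top corner at (425.4, 178.0).

```bash
python3 - <<'E'
from h import *
c=dict(np.load("w2.npz"));im=cv2.imread("pics/w2.png")
k=atz(c,(344.8,219.2),.097);print("knob",k,proj(get_calibration("top"),k),proj(get_calibration("side"),k))
h=cv2.cvtColor(im,cv2.COLOR_BGR2HSV);pts=[]
for u in list(range(10,205,5))+list(range(310,420,5)):
    col=h[150:190,u,2].astype(int);pts.append((u,150+int(np.argmin(np.diff(col)))+.5))
W=np.array([atz(c,p,.093)[:2] for p in pts]);vx,vy,x0,y0=cv2.fitLine(W.astype(np.float32),cv2.DIST_HUBER,0,.01,.01).ravel()
yaw=np.arctan(vy/vx);X=np.array([np.cos(yaw),np.sin(yaw)]);Y=np.array([-X[1],X[0]])
cor=atz(c,(425.4,178),.093)[:2];ed=np.array([x0,y0]);eY=ed@Y
print("yaw",np.degrees(yaw),"deck centre",(cor@X-.175)*X+(eY+.1)*Y)
for z in(.085,.09,.097):
  P=atz(c,(395.2,203.8),z)[:2];v=P-k[:2];print(z,P,"len",np.linalg.norm(v),np.arctan2(v@Y,v@X),"Y-edge",P@Y-eY,"cornX-P",cor@X-P@X)
E
```

```text
knob [0.65764296 0.08823421 0.097     ] [np.float64(302.39707319541793), np.float64(225.17187593665435)] [np.float64(342.2348552570871), np.float64(232.936213409257)]
yaw 5.4824057 deck centre [0.53520252 0.21148661]
0.085 [0.69976581 0.10319101] len 0.044699442522111735 0.24550330168043952 Y-edge -0.023522604698351636 cornX-P 0.021536068820339982
0.09 [0.69863823 0.10399571] len 0.04392080285616106 0.2713620705484342 Y-edge -0.022613857447375582 cornX-P 0.02258160851875546
0.097 [0.69705962 0.10512228] len 0.04288216581993693 0.30910329446752666 Y-edge -0.02134161129600913 cornX-P 0.024045364096537014
```

send_rows:
  plan:
    - [[0.063,-0.009,0.1],[0,0,0],0]
    - [[0.063,-0.009,0.2],[0,0,0],0]
    - [[0.063,-0.009,0.3],[0,0,0],0]
    - [[0.063,-0.009,0.38],[0,0,0],0]
    - [[0.063,-0.009,0.45],[0,0,0],0]
    - [[0.063,-0.009,0.5],[0,0,0],0]
    - [[0.063,-0.009,0.55],[0,0,0],0]
    - [[0.063,-0.009,0.59],[0,0,0],0]
    - [[0.063,-0.009,0.61],[0,0,0],0]
    - [[0.063,-0.009,0.61],[0,0,0],0]

```text
time: 4.05
ee_pos: [0.6579, 0.0868, 0.0656]
tcp_rot: [180.0, 0.1, 5.6]
wrist_force: [0.4, 0.6, 0.2]
opening: 0.043
```

send_rows:
  plan:
    - [[0,0,0],[0,0,0],1]
    - [[0,0,0],[0,0,0],1]
    - [[0,0,0],[0,0,0],1]
    - [[0,0,0],[0,0,0],1]
    - [[0,0,0],[0,0,0],1]
  force: 20

```text
time: 4.55
ee_pos: [0.659, 0.0869, 0.0673]
tcp_rot: [-180.0, -0.1, 5.6]
wrist_force: [3.6, 0.7, 3.7]
opening: 0.0149
```

```bash
python3 - <<'E'
from h import *
X=np.array([.9954,.0955]);Y=np.array([-.0955,.9954])
o=sensors.get_obs();k=o["ee_pos"][:2];P=np.array([.7065,.0984])
v=P-k;print("len",np.linalg.norm(v),"ang",np.arctan2(v@Y,v@X))
go(*k,.07,5.5)
a0=np.arctan2(v@Y,v@X);t=np.radians(o["tcp_rot"][2]);tx=np.array([np.cos(t),np.sin(t)]);ty=np.array([tx[1],-tx[0]])
for a in np.arange(a0,1.62,.12):
    q=P-.05*(np.cos(a)*X+np.sin(a)*Y)-(P-.05*(np.cos(a0)*X+np.sin(a0)*Y));print(round(a,2),round(q@tx/.3,3),round(q@ty/.3,3))
E
```

```text
len 0.04882896658036794 ang 0.14145567195680292
t 4.55 at [0.659  0.0869 0.0673] [-1.8e+02 -1.0e-01  5.6e+00] F [3.6 0.7 3.7] op 0.0149
shift [0.0, -0.0, -0.0091] turn [-0.0, -0.0007, 0.0007] rows 0.1 0.0
0.14 0.0 0.0
0.26 0.004 0.02
0.38 0.01 0.039
0.5 0.019 0.057
0.62 0.029 0.074
0.74 0.042 0.089
0.86 0.056 0.103
0.98 0.072 0.115
1.1 0.089 0.125
1.22 0.108 0.133
1.34 0.127 0.139
1.46 0.146 0.143
1.58 0.166 0.144
```

send_rows:
  plan:
    - [[0.006,0.025,0],[0,0,0],1]
    - [[0.014,0.048,0],[0,0,0],1]
    - [[0.025,0.068,0],[0,0,0],1]
    - [[0.04,0.087,0],[0,0,0],1]
    - [[0.056,0.103,0],[0,0,0],1]
    - [[0.075,0.117,0],[0,0,0],1]
    - [[0.1,0.13,0],[0,0,0],1]
    - [[0.127,0.139,0],[0,0,0],1]
    - [[0.15,0.143,0],[0,0,0],1]
    - [[0.166,0.144,0],[0,0,0],1]

```text
time: 5.55
ee_pos: [0.7113, 0.0464, 0.0665]
tcp_rot: [179.9, 0.1, 5.5]
wrist_force: [-6.2, -8.4, 6.9]
opening: 0.0151
```

send_rows:
  plan:
    - [[0,0,0],[0,0,0],1]
    - [[0,0,0],[0,0,0],0.3]
    - [[0,0,0],[0,0,0],0.3]
    - [[0,0,0],[0,0,0],0.3]

```text
time: 5.95
ee_pos: [0.7116, 0.0488, 0.0658]
tcp_rot: [-180.0, 0.1, 5.6]
wrist_force: [1.3, -0.1, 0.1]
opening: 0.03
```

```bash
python3 - <<'E'
from h import *
go(.556,.1875,.24,32.4)
E
```

```text
t 5.95 at [0.7116 0.0488 0.0658] [-1.8e+02  1.0e-01  5.6e+00] F [ 1.3 -0.1  0.1] op 0.03
shift [-0.4714, -0.5112, -0.5801] turn [-0.0002, 0.0003, -0.1486] rows 5.4 3.1
```

send_rows:
  plan:
    - [[0,0,-0.15],[0,0,0],-0.3]
    - [[0,0,-0.3],[0,0,0],-1]
    - [[0,0,-0.45],[0,0,0],-1]
    - [[-0.1,-0.1,-0.58],[0,0,0],-1]
    - [[-0.37,-0.37,-0.62],[0,0,-0.148],-1]
    - [[-0.37,-0.37,-0.62],[0,0,-0.148],-1]
    - [[-0.37,-0.37,-0.62],[0,0,-0.148],-1]
    - [[-0.37,-0.37,-0.62],[0,0,-0.148],-1]
    - [[-0.37,-0.37,-0.62],[0,0,-0.148],-1]
    - [[-0.37,-0.37,-0.62],[0,0,-0.148],-1]

```text
time: 6.95
ee_pos: [0.5912, 0.1478, 0.2517]
tcp_rot: [-180.0, 0.0, 32.1]
wrist_force: [0.3, 0.8, 0.2]
opening: 0.0856
```

send_rows:
  plan:
    - [[0,0,0],[0,0,0],-1]
    - [[0,0,0],[0,0,0],-1]

```text
time: 7.15
ee_pos: [0.5912, 0.1476, 0.2516]
tcp_rot: [-180.0, 0.1, 32.2]
wrist_force: [-0.1, -1.7, 0.9]
opening: 0.0853
```

```bash
python3 - <<'E'
from h import *
im,c=wshot("w3");T=get_calibration("top")
b=blobs(im,(45,100,50),(80,255,255),500)
for q in b[:2]: print(cv2.boundingRect(q),rect(q,c,.123))
x,y,w,h=cv2.boundingRect(b[0])
m=np.full_like(im,200);m[y:y+h,x:x+w]=im[y:y+h,x:x+w]
hull=cv2.convexHull(b[0]);mk=np.zeros(im.shape[:2],np.uint8);cv2.drawContours(mk,[hull],-1,255,-1);m[mk==0]=200
for q in blobs(m,(0,0,0),(179,255,60),100)[:2]: print("fin",cv2.boundingRect(q),rect(q,c,.147))
print(show(0,place_of("cassette_center","wrist")),show(0,place_of("keeper_knob","wrist")))
d=place_of("cassette_center","wrist")
print(atz(c,d[0]["point"],.108),tri([ray(c,d[0]["point"]),ray(T,[257,263])]))
go(.556,.1875,.2,32.4)
E
```

```text
(261, 54, 101, 196) {'c': (0.5557, 0.1892), 'L': 0.1373, 'W': 0.0681, 'yaw': 122.1}
[([42.8, 289.6], 0.91), ([542.9, 268.0], 0.9), ([635.5, 13.0], 0.63)] [([371.2, 358.3], 0.6)]
[ 0.4201212 -0.0252257  0.108    ] (array([0.53397791, 0.17022108, 0.34985082]), np.float64(0.0016119044082618468))
t 7.4 at [0.5908 0.1481 0.2521] [-180.     0.    32.2] F [-0.1 -0.  -0. ] op 0.0851
shift [-0.028, -0.173, 0.1738] turn [-0.0, 0.0001, -0.0009] rows 1.5 0.0
```

View pics/w3.png

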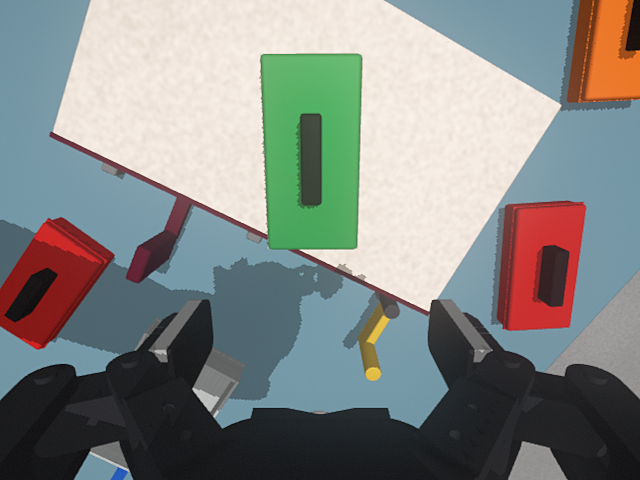

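The green cassette is at (311, 152) with its fin top at (311, 159). The keeper stands straight out at (372, 360). The deck's front corners are at (51, 134) and (430, 313).

```bash
python3 - <<'E'
from h import *
c=dict(np.load("w3.npz"));T=get_calibration("top")
print("fin tri",tri([ray(c,(311,159)),ray(T,(261,265))]),atz(c,(311,159),.147))
a=atz(c,(51,133),.093)[:2];b=atz(c,(430,312),.093)[:2];v=b-a;print("edge len",np.linalg.norm(v),"yaw",np.degrees(np.arctan2(v[1],v[0])),a,b)
X=v/np.linalg.norm(v);Y=np.array([-X[1],X[0]]);print("deck c",(a+b)/2+.1*Y,"bay",(a+b)/2+.08*Y+.08*X)
go(.5555,.1885,.126,32.2)
E
```

```text
fin tri (array([0.55560371, 0.18872981, 0.12524505]), np.float64(0.00012931198872723665)) [0.55526951 0.19021004 0.147     ]
edge len 0.34897361248654674 yaw 5.623686471927845 [0.3712127  0.09449427] [0.71850669 0.12869171]
deck c [0.53506026 0.21111169] bay [0.61663511 0.19904749]
t 7.4 at [0.5908 0.1481 0.2521] [-180.     0.    32.2] F [-0.1 -0.  -0. ] op 0.0851
shift [-0.0276, -0.1766, 0.4205] turn [-0.0, 0.0001, 0.0002] rows 2.7 0.0
```

send_rows:
  plan:
    - [[-0.027,-0.1,0.05],[0,0,0],-1]
    - [[-0.027,-0.179,0.15],[0,0,0],-1]
    - [[-0.027,-0.179,0.25],[0,0,0],-0.5]
    - [[-0.027,-0.179,0.33],[0,0,0],-0.2]
    - [[-0.027,-0.179,0.38],[0,0,0],0]
    - [[-0.027,-0.179,0.41],[0,0,0],0]
    - [[-0.027,-0.179,0.417],[0,0,0],0]
    - [[-0.027,-0.179,0.417],[0,0,0],0]

```text
time: 8.2
ee_pos: [0.5555, 0.1893, 0.1279]
tcp_rot: [180.0, -0.0, 32.3]
wrist_force: [-0.7, -0.5, 0.4]
opening: 0.0426
```

send_rows:
  plan:
    - [[0,0,0],[0,0,0],1]
    - [[0,0,0],[0,0,0],1]
    - [[0,0,0],[0,0,0],1]
    - [[0,0,0],[0,0,0],1]
    - [[0,0,0],[0,0,0],1]
  force: 50

```text
time: 8.7
ee_pos: [0.5558, 0.1895, 0.1284]
tcp_rot: [180.0, -0.1, 32.3]
wrist_force: [0.9, 0.6, 5.5]
opening: 0.0128
```

```bash
python3 - <<'E'
from h import *
go(.5555,.1895,.2,0)
E
```

```text
t 8.7 at [0.5558 0.1895 0.1284] [ 1.80e+02 -1.00e-01  3.23e+01] F [0.9 0.6 5.5] op 0.0128
shift [-0.0003, -0.0002, -0.2387] turn [-0.0, -0.0007, 0.1793] rows 1.4 3.8
```

send_rows:
  plan:
    - [[0,0,-0.03],[0,0,0],1]
    - [[0,0,-0.07],[0,0,0],1]
    - [[0,0,-0.13],[0,0,0],1]
    - [[0,0,-0.2],[0,0,0],1]
    - [[0,0,-0.26],[0,0,0],1]
    - [[0,0,-0.28],[0,0,0.04],1]
    - [[0,0,-0.28],[0,0,0.08],1]
    - [[0,0,-0.28],[0,0,0.12],1]
    - [[0,0,-0.28],[0,0,0.16],1]
    - [[0,0,-0.28],[0,0,0.184],1]

```text
time: 9.7
ee_pos: [0.5551, 0.1894, 0.2119]
tcp_rot: [-180.0, 0.0, -1.1]
wrist_force: [0.4, -0.8, -1.8]
opening: 0.0131
```

```bash
python3 - <<'E'
from h import *
go(.556,-.02,.21,-.8);go(.559,-.170,.18,-.8)
im=camera("top");T=get_calibration("top")
roi=im.copy();roi[:,:350]=0;roi[:,440:]=0;roi[:230]=0;roi[300:]=0
m=blobs(roi,(0,0,60),(179,45,255),200)
for c in m[:1]: print(rect(c,T,.035),cv2.boundingRect(c))
print(show(0,place_of("tray_center","top")))
E
```

```text
t 9.7 at [0.5551 0.1894 0.2119] [-180.     0.    -1.1] F [ 0.4 -0.8 -1.8] op 0.0131
shift [0.0168, 0.6977, 0.0062] turn [-0.0, 0.0, -0.0018] rows 4.2 0.0
t 9.7 at [0.5551 0.1894 0.2119] [-180.     0.    -1.1] F [ 0.4 -0.8 -1.8] op 0.0131
shift [0.0366, 1.1974, 0.1062] turn [-0.0, 0.0, -0.0018] rows 7.2 0.0
{'c': (0.5591, -0.1682), 'L': 0.1954, 'W': 0.1241, 'yaw': 89.7} (364, 242, 76, 48)
[([401.9, 263.9], 0.61)]
```

send_rows:
  plan:
    - [[0.01,0.12,0],[0,0,0],1]
    - [[0.02,0.28,0],[0,0,0],1]
    - [[0.03,0.44,0],[0,0,0],1]
    - [[0.037,0.6,0],[0,0,0],1]
    - [[0.037,0.75,0],[0,0,0],1]
    - [[0.037,0.88,0],[0,0,0],1]
    - [[0.037,0.96,0],[0,0,0],1]
    - [[0.037,1,0],[0,0,0],1]

```text
time: 10.6
ee_pos: [0.5616, -0.113, 0.2116]
tcp_rot: [180.0, -0.0, -0.8]
wrist_force: [-0.0, 1.0, -2.3]
opening: 0.0124
```

```bash
python3 - <<'E'
from h import *
im=camera("top");T=get_calibration("top");cv2.imwrite("pics/t2.png",im);camera("side")
print("side",show(0,place_of("tray_center","side")))
si=camera("side");cv2.imwrite("pics/s2.png",si)
go(.559,-.169,.06,-.8)
go(.559,-.169,.04,-.8)
E
```

```text
side [([357.8, 344.9], 0.79)]
t 10.8 at [ 0.5619 -0.1101  0.2113] [-180.     0.    -0.8] F [ 0.  -0.2 -1.6] op 0.0125
shift [-0.0068, 0.1966, 0.5043] turn [-0.0001, 0.0, 0.0001] rows 3.2 0.0
t 10.8 at [ 0.5619 -0.1101  0.2113] [-180.     0.    -0.8] F [ 0.  -0.2 -1.6] op 0.0125
shift [-0.0068, 0.1966, 0.571] turn [-0.0001, 0.0, 0.0001] rows 3.6 0.0
```

View pics/s2.png

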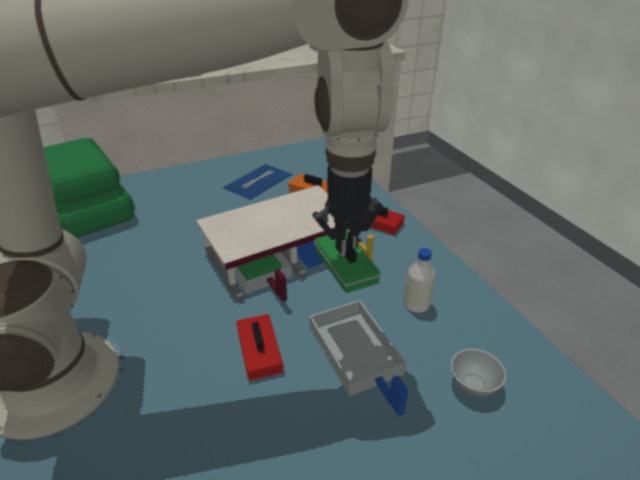

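The side view shows the cassette held level at (347, 262), parallel to the empty tray at (356, 344). The shelf and the other objects are where they were.

send_rows:
  plan:
    - [[-0.004,0.1,0.03],[0,0,0],1]
    - [[-0.007,0.196,0.1],[0,0,0],1]
    - [[-0.007,0.196,0.2],[0,0,0],1]
    - [[-0.007,0.196,0.29],[0,0,0],1]
    - [[-0.007,0.196,0.37],[0,0,0],1]
    - [[-0.007,0.196,0.43],[0,0,0],1]
    - [[-0.007,0.196,0.48],[0,0,0],1]
    - [[-0.007,0.196,0.51],[0,0,0],1]
    - [[-0.007,0.196,0.53],[0,0,0],1]
    - [[-0.007,0.196,0.545],[0,0,0],1]

```text
time: 11.8
ee_pos: [0.5592, -0.1693, 0.0479]
tcp_rot: [180.0, -0.0, -0.8]
wrist_force: [-0.7, -0.5, -2.6]
opening: 0.0125
```

send_rows:
  plan:
    - [[0,0,0.005],[0,0,0],1]
    - [[0,0,0.01],[0,0,0],1]
    - [[0,0,0.014],[0,0,0],1]
    - [[0,0,0.018],[0,0,0],1]
    - [[0,0,0.021],[0,0,0],1]
    - [[0,0,0.021],[0,0,0],1]

```text
time: 12.4
ee_pos: [0.5588, -0.1695, 0.0413]
tcp_rot: [-180.0, 0.0, -0.8]
wrist_force: [-0.3, 0.5, -2.0]
opening: 0.013
```

send_rows:
  plan:
    - [[0,0,0.002],[0,0,0],1]
    - [[0,0,0.004],[0,0,0],1]
    - [[0,0,0.006],[0,0,0],1]
    - [[0,0,0.006],[0,0,0],1]
    - [[0,0,0.006],[0,0,0],1]

```text
time: 12.9
ee_pos: [0.5588, -0.1695, 0.0396]
tcp_rot: [180.0, 0.0, -0.8]
wrist_force: [-0.3, 0.6, -1.2]
opening: 0.0129
```

send_rows:
  plan:
    - [[0,0,0.003],[0,0,0],1]
    - [[0,0,0.006],[0,0,0],1]
    - [[0,0,0.006],[0,0,0],1]
    - [[0,0,0.006],[0,0,0],1]

```text
time: 13.3
ee_pos: [0.5589, -0.1696, 0.0393]
tcp_rot: [180.0, -0.1, -0.8]
wrist_force: [-5.8, 1.2, 9.9]
opening: 0.013
```

Contact at z ≈ 0.0393 (Fz up to 10 N), so it is on the tray floor. Releasing, rising, and moving above the handle.

send_rows:
  plan:
    - [[0,0,0.003],[0,0,0],0.3]
    - [[0,0,0],[0,0,0],0.3]
    - [[0,0,0],[0,0,0],0.2]
    - [[0,0,-0.06],[0,0,0],0]
    - [[0,0,-0.15],[0,0,0],-0.5]
    - [[0,0,-0.3],[0,0,0],-1]
    - [[0,0.1,-0.45],[0,0,0],-1]
    - [[0,0.25,-0.55],[0,0,0],-1]
    - [[0,0.42,-0.6],[0,0,0],-1]
    - [[0,0.58,-0.6],[0,0,0],-1]

```text
time: 14.3
ee_pos: [0.557, -0.337, 0.2205]
tcp_rot: [179.9, -0.2, -0.8]
wrist_force: [0.7, 0.7, -0.0]
opening: 0.0855
```

send_rows:
  plan:
    - [[0,0.05,0],[0,0,0],-1]
    - [[0,0.05,0],[0,0,0],-1]
    - [[0,0.05,0],[0,0,0],-1]

```text
time: 14.6
ee_pos: [0.5561, -0.3499, 0.2167]
tcp_rot: [-179.9, 0.0, -0.9]
wrist_force: [0.9, 1.1, 0.3]
opening: 0.0853
```

```bash
python3 - <<'E'
from h import *
im,c=wshot("w4")
for q in blobs(im,(45,100,50),(80,255,255),500)[:2]: print("cass",cv2.boundingRect(q),rect(q,c,.034))
for q in blobs(im,(105,130,50),(128,255,255),100)[:2]: print("blue",cv2.boundingRect(q),rect(q,c,.085))
print(show(0,place_of("tray_center","wrist")),[atz(c,q["point"],.0175) for q in place_of("tray_center","wrist")[:1]])
go(.557,-.33,.05,-.8)
E
```

```text
cass (277, 0, 88, 87) {'c': (0.5571, -0.2099), 'L': 0.0681, 'W': 0.0621, 'yaw': 179.1}
blue (314, 118, 17, 108) {'c': (0.5569, -0.3074), 'L': 0.0783, 'W': 0.0123, 'yaw': 89.1}
[] []
t 14.8 at [ 0.5565 -0.349   0.2175] [-180.    -0.    -0.8] F [0.7 0.5 0.1] op 0.0857
shift [0.0007, -0.0634, 0.5585] turn [-0.0, -0.0001, 0.0003] rows 3.4 0.0
```

View pics/w4.png

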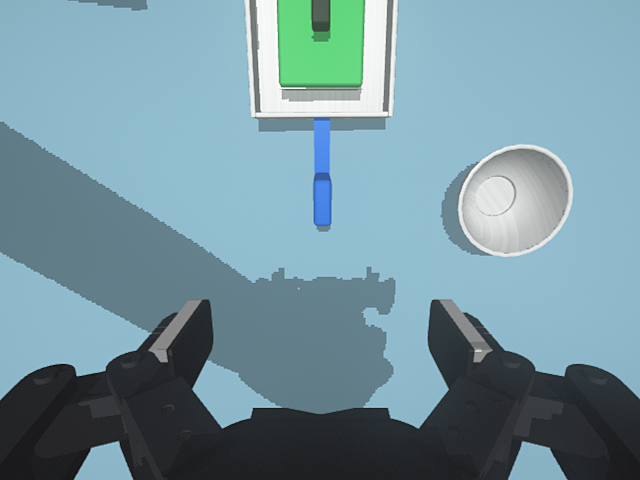

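The cassette lies flat and centred in the tray (front wall (250–393, 116)). The blue fin's top runs from (322, 178) to (322, 226), and the bowl at (515, 200) is clear of it.

```bash
python3 - <<'E'
from h import *
c=dict(np.load("w4.npz"))
a=atz(c,(322.5,179),.085);b=atz(c,(322.5,225.5),.085);print("fin",a,b,(a+b)/2,np.linalg.norm(a-b))
p=atz(c,(247,116),.035);q=atz(c,(394,117),.035);print("tray front",p,q,np.linalg.norm(p-q),"yaw",np.degrees(np.arctan2(q[1]-p[1],q[0]-p[0])))
m=(p+q)/2;print("fin expected y",m[1]-.065, "x",m[0])
go(*((a+b)/2)[:2],.05,-.6)
E
```

```text
fin [ 0.55719746 -0.31133342  0.085     ] [ 0.55671993 -0.34691023  0.085     ] [ 0.55695869 -0.32912182  0.085     ] 0.035580011127064166
tray front [ 0.49463962 -0.26352265  0.035     ] [ 0.61817033 -0.26621541  0.035     ] 0.12356005462500222 yaw -1.248752732034504
fin expected y -0.32986903106412374 x 0.5564049747876952
t 14.8 at [ 0.5565 -0.349   0.2175] [-180.    -0.    -0.8] F [0.7 0.5 0.1] op 0.0857
shift [0.0006, -0.0663, 0.5585] turn [-0.0, -0.0001, -0.0009] rows 3.4 0.0
```

send_rows:
  plan:
    - [[0,-0.066,0.1],[0,0,0],-1]
    - [[0,-0.066,0.2],[0,0,0],-0.3]
    - [[0,-0.066,0.3],[0,0,0],0]
    - [[0,-0.066,0.4],[0,0,0],0]
    - [[0,-0.066,0.48],[0,0,0],0]
    - [[0,-0.066,0.54],[0,0,0],0]
    - [[0,-0.066,0.559],[0,0,0],0]
    - [[0,-0.066,0.559],[0,0,0],0]

```text
time: 15.6
ee_pos: [0.5563, -0.3297, 0.0493]
tcp_rot: [-180.0, 0.1, -0.8]
wrist_force: [-0.1, 0.0, 0.3]
opening: 0.0428
```

send_rows:
  plan:
    - [[0,0,0],[0,0,0],1]
    - [[0,0,0],[0,0,0],1]
    - [[0,0,0],[0,0,0],1]
    - [[0,0,0],[0,0,0],1]
    - [[0,0,0],[0,0,0],1]
  force: 60

```text
time: 16.1
ee_pos: [0.5572, -0.3308, 0.0512]
tcp_rot: [179.9, -0.1, -0.8]
wrist_force: [-0.5, -0.0, 6.9]
opening: 0.0132
```

```bash
python3 - <<'E'
from h import *
B=np.array([.6166,.198]);t=np.radians(5.55);X=np.array([np.cos(t),np.sin(t)]);Y=np.array([-X[1],X[0]])
# handle pose for tray at bay y=s (gripped ~ at handle centre -160)
for s in(-.25,-.2,-.1,0):
    p=B+(s-.16)*Y;print(s,p.round(4));go(p[0],p[1],sensors.get_obs()["ee_pos"][2],5.55-.2)
E
```

```text
-0.25 [ 0.6563 -0.2101]
t 16.1 at [ 0.5572 -0.3308  0.0512] [ 1.799e+02 -1.000e-01 -8.000e-01] F [-0.5 -0.   6.9] op 0.0132
shift [0.3243, -0.4074, 0.0003] turn [0.0003, -0.0007, -0.0344] rows 3.1 0.7
-0.2 [ 0.6514 -0.1603]
t 16.1 at [ 0.5572 -0.3308  0.0512] [ 1.799e+02 -1.000e-01 -8.000e-01] F [-0.5 -0.   6.9] op 0.0132
shift [0.3058, -0.573, 0.0001] turn [0.0003, -0.0007, -0.0344] rows 3.9 0.7
-0.1 [ 0.6417 -0.0608]
t 16.1 at [ 0.5572 -0.3308  0.0512] [ 1.799e+02 -1.000e-01 -8.000e-01] F [-0.5 -0.   6.9] op 0.0132
shift [0.2687, -0.9042, -0.0003] turn [0.0003, -0.0007, -0.0344] rows 5.7 0.7
0 [0.6321 0.0388]
t 16.1 at [ 0.5572 -0.3308  0.0512] [ 1.799e+02 -1.000e-01 -8.000e-01] F [-0.5 -0.   6.9] op 0.0132
shift [0.2316, -1.2355, -0.0007] turn [0.0003, -0.0007, -0.0344] rows 7.5 0.7
```

send_rows:
  plan:
    - [[0.02,-0.025,0],[0,0,-0.006],1]
    - [[0.05,-0.065,0],[0,0,-0.013],1]
    - [[0.09,-0.12,0],[0,0,-0.02],1]
    - [[0.13,-0.18,0],[0,0,-0.028],1]
    - [[0.17,-0.24,0],[0,0,-0.0344],1]
    - [[0.21,-0.295,0],[0,0,-0.0344],1]
    - [[0.25,-0.35,0],[0,0,-0.0344],1]
    - [[0.285,-0.4,0],[0,0,-0.0344],1]
    - [[0.31,-0.435,0],[0,0,-0.0344],1]
    - [[0.319,-0.457,0],[0,0,-0.0344],1]

```text
time: 17.1
ee_pos: [0.6552, -0.1955, 0.0513]
tcp_rot: [179.8, -0.1, 5.4]
wrist_force: [-3.0, -6.5, 7.2]
opening: 0.0133
```

```bash
python3 - <<'E'
from h import *
o=sensors.get_obs();z=o["ee_pos"][2]
im,c=wshot("w5")
B=np.array([.6166,.198]);t=np.radians(5.55);X=np.array([np.cos(t),np.sin(t)]);Y=np.array([-X[1],X[0]])
print("handle in bay",(o["ee_pos"][:2]-B)@X,(o["ee_pos"][:2]-B)@Y)
for s in(-.1,0): 
    p=B+(s-.16)*Y;go(p[0],p[1],z,5.35)
E
```

```text
handle in bay 0.00036293473691347873 -0.3953598655802065
t 17.2 at [ 0.6553 -0.1946  0.0513] [ 1.799e+02 -1.000e-01  5.400e+00] F [0.5 0.5 5.8] op 0.0131
shift [-0.0028, -0.4485, -0.0007] turn [0.0004, -0.0007, 0.0003] rows 2.7 0.0
t 17.2 at [ 0.6553 -0.1946  0.0513] [ 1.799e+02 -1.000e-01  5.400e+00] F [0.5 0.5 5.8] op 0.0131
shift [-0.0037, -0.7818, -0.0011] turn [0.0004, -0.0007, 0.0003] rows 4.7 0.0
```

View pics/w5.png

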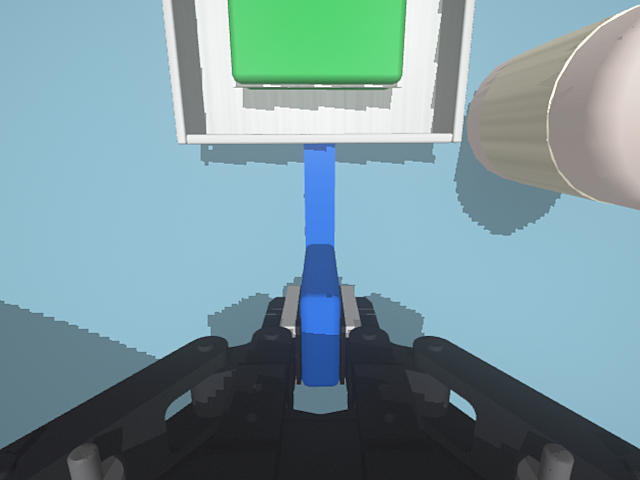

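The tray's front wall at (180–462, 140) is square to the gripper and the cassette is inside. The bottle is just clear on the right at (470+, 115). Sliding straight in now.

send_rows:
  plan:
    - [[0,-0.02,0],[0,0,0],1]
    - [[0,-0.06,0],[0,0,0],1]
    - [[0,-0.11,0],[0,0,0],1]
    - [[0,-0.16,0],[0,0,0],1]
    - [[-0.001,-0.21,0],[0,0,0],1]
    - [[-0.002,-0.26,0],[0,0,0],1]
    - [[-0.002,-0.31,0],[0,0,0],1]
    - [[-0.002,-0.36,0],[0,0,0],1]
    - [[-0.003,-0.4,0],[0,0,0],1]
    - [[-0.003,-0.42,0],[0,0,0],1]

```text
time: 18.2
ee_pos: [0.6424, -0.0699, 0.0513]
tcp_rot: [179.9, -0.1, 5.3]
wrist_force: [1.2, -6.5, 5.0]
opening: 0.0132
```

```bash
python3 - <<'E'
from h import *
o=sensors.get_obs();z=o["ee_pos"][2]
im=camera("side");cv2.imwrite("pics/s3.png",cv2.resize(im[180:360,180:440],(780,540)));camera("top")
B=np.array([.6166,.198]);t=np.radians(5.55);Y=np.array([-np.sin(t),np.cos(t)])
for s in(-.03,0): 
    p=B+(s-.16)*Y;go(p[0],p[1],z,5.35)
E
```

```text
t 18.3 at [ 0.6423 -0.0692  0.0513] [ 1.799e+02 -1.000e-01  5.400e+00] F [-0.2  1.2  7.1] op 0.0127
shift [-0.0001, -0.2615, -0.0002] turn [0.0003, -0.0008, 0.0001] rows 1.6 0.0
t 18.3 at [ 0.6423 -0.0692  0.0513] [ 1.799e+02 -1.000e-01  5.400e+00] F [-0.2  1.2  7.1] op 0.0127
shift [-0.0004, -0.3615, -0.0003] turn [0.0003, -0.0008, 0.0001] rows 2.2 0.0
```

View pics/s3.png

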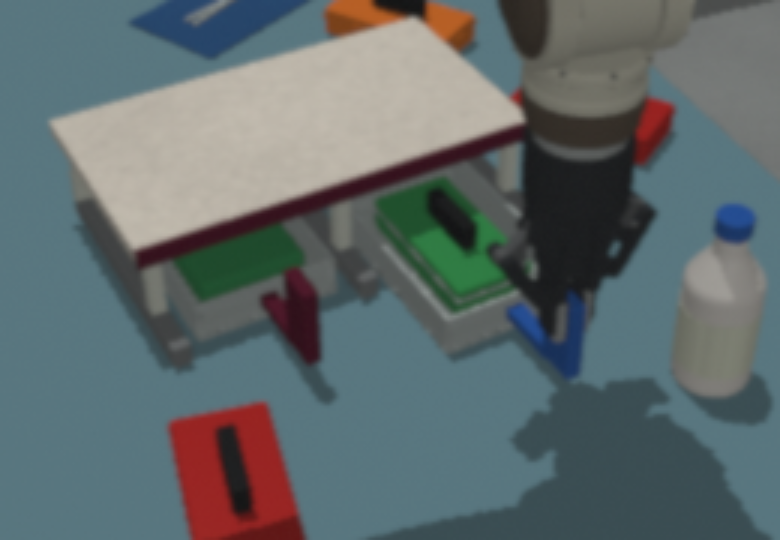

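The tray is entering between the rails, with the cassette below the deck and clear of it. The bottle is untouched.

send_rows:
  plan:
    - [[0,-0.02,0],[0,0,0],1]
    - [[0,-0.06,0],[0,0,0],1]
    - [[0,-0.11,0],[0,0,0],1]
    - [[0,-0.16,0],[0,0,0],1]
    - [[0,-0.21,0],[0,0,0],1]
    - [[0,-0.25,0],[0,0,0],1]
    - [[0,-0.28,0],[0,0,0],1]
    - [[0,-0.305,0],[0,0,0],1]
    - [[0,-0.32,0],[0,0,0],1]
    - [[0,-0.325,0],[0,0,0],1]

```text
time: 19.3
ee_pos: [0.6334, 0.0267, 0.0513]
tcp_rot: [179.9, -0.2, 5.3]
wrist_force: [0.7, -8.5, 6.3]
opening: 0.0129
```

send_rows:
  plan:
    - [[0,-0.005,0],[0,0,0],1]
    - [[0,-0.01,0],[0,0,0],1]
    - [[0,-0.015,0],[0,0,0],1]
    - [[0,-0.02,0],[0,0,0],1]
    - [[0,-0.025,0],[0,0,0],1]
    - [[0,-0.03,0],[0,0,0],1]
    - [[0,-0.03,0],[0,0,0],1]

```text
time: 20.0
ee_pos: [0.6326, 0.0354, 0.0513]
tcp_rot: [179.9, -0.2, 5.3]
wrist_force: [0.7, -6.6, 6.2]
opening: 0.0131
```

send_rows:
  plan:
    - [[0,-0.004,0],[0,0,0],1]
    - [[0,-0.008,0],[0,0,0],1]
    - [[0,-0.012,0],[0,0,0],1]
    - [[0,-0.016,0],[0,0,0],1]
    - [[0,-0.016,0],[0,0,0],1]

```text
time: 20.5
ee_pos: [0.6322, 0.0401, 0.0513]
tcp_rot: [179.9, -0.2, 5.3]
wrist_force: [1.0, -6.7, 6.6]
opening: 0.0129
```

send_rows:
  plan:
    - [[0,-0.003,0],[0,0,0],1]
    - [[0,-0.006,0],[0,0,0],1]
    - [[0,-0.009,0],[0,0,0],1]
    - [[0,-0.012,0],[0,0,0],1]
    - [[0,-0.012,0],[0,0,0],1]

```text
time: 21.0
ee_pos: [0.6327, 0.0403, 0.0513]
tcp_rot: [179.5, -0.2, 5.1]
wrist_force: [4.9, -23.8, 5.3]
opening: 0.0132
```

Force jumped to −24 N at the predicted depth, so the tray is against the back stop. Release, rise and go to the knob.

send_rows:
  plan:
    - [[0,-0.01,0],[0,0,0],0.3]
    - [[0,-0.006,0],[0,0,0],0.3]
    - [[0,0,0],[0,0,0],0.2]
    - [[0,0,0],[0,0,0],0.2]
    - [[0,0,-0.06],[0,0,0],0.1]
    - [[0,0,-0.15],[0,0,0],0]
    - [[0,0,-0.28],[0,0,0],0]
    - [[0,0,-0.4],[0,0,0],0]
    - [[0,0,-0.45],[0,0,0],0]
    - [[0,0,-0.45],[0,0,0],0]

```text
time: 22.0
ee_pos: [0.6319, 0.0451, 0.1875]
tcp_rot: [180.0, -0.3, 5.4]
wrist_force: [0.4, 0.1, -0.3]
opening: 0.0425
```

```bash
python3 - <<'E'
from h import *
im,c=wshot("w6")
for q in blobs(im,(18,120,60),(35,255,255),30)[:2]: print("yel",cv2.boundingRect(q),rect(q,c,.09))
d=place_of("keeper_knob","wrist");print(show(0,d),[atz(c,q["point"],.0745) for q in d[:1]])
for q in blobs(im,(105,130,50),(128,255,255),100)[:3]: print("blue",cv2.boundingRect(q),rect(q,c,.085))
go(.7116,.0485,.067,5.5);go(.7116,.0485,.12,5.5)
E
```

```text
yel (409, 173, 43, 87) {'c': (0.6975, 0.0673), 'L': 0.0632, 'W': 0.0243, 'yaw': 115.1}
[([430.5, 240.2], 0.88)] [array([0.70941985, 0.04911247, 0.0745    ])]
blue (312, 147, 19, 121) {'c': (0.6287, 0.0661), 'L': 0.0819, 'W': 0.0126, 'yaw': 95.3}
t 22.15 at [0.6304 0.045  0.183 ] [-1.8e+02  1.0e-01  5.4e+00] F [ 0.6 -0.6 -0.3] op 0.0431
shift [0.2712, 0.0136, 0.386] turn [-0.0, 0.0006, -0.0008] rows 2.8 0.0
t 22.15 at [0.6304 0.045  0.183 ] [-1.8e+02  1.0e-01  5.4e+00] F [ 0.6 -0.6 -0.3] op 0.0431
shift [0.2709, 0.0136, 0.2093] turn [-0.0, 0.0006, -0.0008] rows 2.1 0.0
```

send_rows:
  plan:
    - [[0.13,0.01,0],[0,0,0],0]
    - [[0.27,0.013,0.03],[0,0,0],0]
    - [[0.27,0.013,0.12],[0,0,0],0]
    - [[0.27,0.013,0.21],[0,0,0],0]
    - [[0.27,0.013,0.29],[0,0,0],0]
    - [[0.27,0.013,0.35],[0,0,0],0]
    - [[0.27,0.013,0.38],[0,0,0],0]
    - [[0.27,0.013,0.383],[0,0,0],0]
    - [[0.27,0.013,0.383],[0,0,0],1]
    - [[0.27,0.013,0.383],[0,0,0],1]
  force: 20

```text
time: 23.15
ee_pos: [0.7123, 0.0486, 0.0709]
tcp_rot: [180.0, -0.1, 5.3]
wrist_force: [-0.2, -0.8, 1.2]
opening: 0.0151
```

send_rows:
  plan:
    - [[0,0,0],[0,0,0],1]
    - [[0,0,0],[0,0,0],1]
    - [[0,0,0],[0,0,0],1]

```text
time: 23.45
ee_pos: [0.7123, 0.0486, 0.0709]
tcp_rot: [180.0, -0.1, 5.3]
wrist_force: [-1.1, -1.0, 5.1]
opening: 0.0151
```

```bash
python3 - <<'E'
from h import *
X=np.array([.9953,.0967]);Y=np.array([-.0967,.9953])
o=sensors.get_obs();k=o["ee_pos"][:2];P=np.array([.7065,.0984]);v=P-k;a0=np.arctan2(v@Y,v@X);print(k,o["opening"],np.linalg.norm(v),a0)
t=np.radians(o["tcp_rot"][2]);tx=np.array([np.cos(t),np.sin(t)]);ty=np.array([tx[1],-tx[0]])
for a in np.linspace(a0,0,12):
    q=P-.05*(np.cos(a)*X+np.sin(a)*Y)-k;print(round(a,2),round(q@tx/.3,3),round(q@ty/.3,3))
E
```

```text
[0.71234449 0.04856546] 0.015149537987087352 0.050176085948340166 1.5906882875176198
1.59 -0.0 -0.001
1.45 -0.024 -0.002
1.3 -0.048 -0.006
1.16 -0.07 -0.014
1.01 -0.092 -0.026
0.87 -0.111 -0.04
0.72 -0.128 -0.056
0.58 -0.143 -0.076
0.43 -0.155 -0.097
0.29 -0.163 -0.119
0.14 -0.169 -0.143
0.0 -0.171 -0.167
```

send_rows:
  plan:
    - [[-0.024,-0.002,0],[0,0,0],1]
    - [[-0.048,-0.006,0],[0,0,0],1]
    - [[-0.07,-0.014,0],[0,0,0],1]
    - [[-0.092,-0.026,0],[0,0,0],1]
    - [[-0.111,-0.04,0],[0,0,0],1]
    - [[-0.128,-0.056,0],[0,0,0],1]
    - [[-0.143,-0.076,0],[0,0,0],1]
    - [[-0.155,-0.097,0],[0,0,0],1]
    - [[-0.163,-0.119,0],[0,0,0],1]
    - [[-0.169,-0.143,0],[0,0,0],1]

```text
time: 24.45
ee_pos: [0.659, 0.086, 0.0707]
tcp_rot: [179.9, -0.2, 5.3]
wrist_force: [9.8, -2.7, 0.4]
opening: 0.0155
```

send_rows:
  plan:
    - [[-0.001,-0.008,0],[0,0,0],1]
    - [[-0.002,-0.016,0],[0,0,0],1]
    - [[-0.002,-0.024,0],[0,0,0],1]
    - [[-0.002,-0.03,0],[0,0,0],1]
    - [[-0.002,-0.03,0],[0,0,0],1]

```text
time: 24.95
ee_pos: [0.6582, 0.0911, 0.0706]
tcp_rot: [179.5, -0.2, 5.1]
wrist_force: [9.7, -21.7, 2.4]
opening: 0.0155
```

send_rows:
  plan:
    - [[0,0.01,0],[0,0,0],0.3]
    - [[0,0.015,0],[0,0,0],0.25]
    - [[0,0.015,0],[0,0,0],0.2]
    - [[0,0.015,-0.08],[0,0,0],0.2]
    - [[0,0.015,-0.2],[0,0,0],0]
    - [[0,0.03,-0.35],[0,0,0],0]
    - [[-0.03,0.08,-0.5],[0,0,0],0]
    - [[-0.05,0.13,-0.58],[0,0,0],0]
    - [[-0.05,0.13,-0.58],[0,0,0],0]
    - [[-0.05,0.13,-0.58],[0,0,0],0]

```text
time: 25.95
ee_pos: [0.6448, 0.0554, 0.2438]
tcp_rot: [-180.0, -0.0, 5.3]
wrist_force: [0.3, 1.3, -0.4]
opening: 0.0428
```

```bash
python3 - <<'E'
from h import *
camera("wrist");im,c=wshot("w7");print(sensors.get_obs()["ee_pos"])
cv2.imwrite("pics/crop7.png",cv2.resize(im[90:330,240:480],(600,600),interpolation=cv2.INTER_CUBIC))
E
```

```text
[0.64428409 0.05579196 0.24187368]
```

View pics/crop7.png

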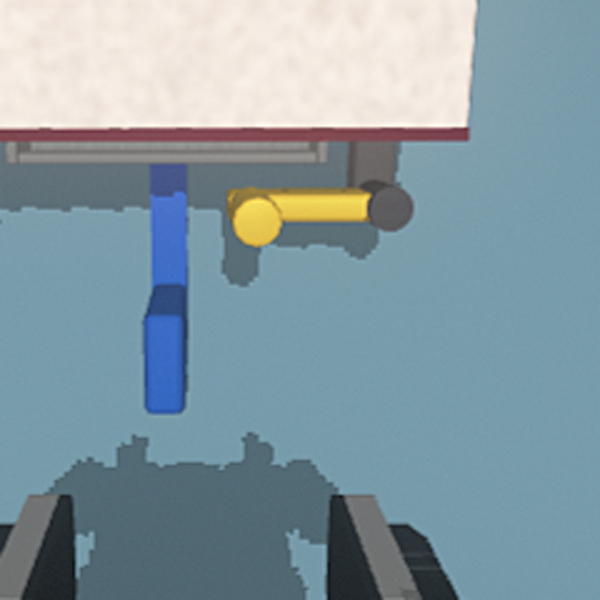

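The keeper lies across the mouth parallel to the deck edge (knob at crop (257, 221), pivot (390, 208)). The tray's front wall at crop y ≈ 160 is behind it. Checking the numbers.

```bash
python3 - <<'E'
from h import *
c=dict(np.load("w7.npz"));f=lambda x,y:(240+x/2.5,90+y/2.5)
a=atz(c,f(5,128),.093)[:2];b=atz(c,f(467,128),.093)[:2];v=(b-a)/np.linalg.norm(b-a);Y=np.array([-v[1],v[0]])
print("edge yaw",np.degrees(np.arctan2(v[1],v[0])))
e=lambda q,z:(np.array(atz(c,f(*q),z)[:2]-b)@np.array([v,Y]).T).round(4)
print("knob",e((257,221),.097),"pivot z.055/.06",e((390,208),.055),e((390,208),.06))
print("tray front L,R",e((8,163),.035),e((327,163),.035),"inner top edge",e((8,143),.035))
print("fin top centre",e((165,363),.085),"ends",e((165,314),.085),e((165,411),.085))
print("bar top front edge",e((282,196),.052),e((362,194),.052), "bar bottom-front",e((282,222),.022),e((362,220),.022))
camera("side");print(show(0,place_of("bottle","side")),show(0,place_of("bowl","side")),show(0,place_of("other_tray","side")))
E
```

```text
edge yaw 5.313090337401021
knob [-0.0642 -0.0279] pivot z.055/.06 [-0.0145 -0.028 ] [-0.0156 -0.0275]
tray front L,R [-0.1538 -0.0135] [-0.0349 -0.0135] inner top edge [-0.1533 -0.0062]
fin top centre [-0.0939 -0.0771] ends [-0.0937 -0.0601] [-0.0941 -0.0942]
bar top front edge [-0.0528 -0.0241] [-0.0242 -0.0234] bar bottom-front [-0.05   -0.0367] [-0.0186 -0.036 ]
[([417.0, 304.2], 0.66)] [([474.7, 380.8], 0.79)] [([252.4, 264.3], 0.98)]
```

```bash
python3 - <<'E'
from h import *
print(bot.job_done(),sensors.get_obs()["time"])
E
```

```text
the job is handed in; nothing more can be done
the job is handed in; nothing more can be done
```

The job is done and handed in at about 26 s of the 72 s allowed; it gives no verdict, so what follows rests on my own checks.

- **Keeper out:** I swung it out to about 1.58 rad before touching anything else.
- **Cassette:** I took the green cassette off the deck by its fin and set it down flat in the blue-handled tray. I released only after the wrist force showed contact, about 10 N. A picture afterwards showed it flat and central in the tray.
- **Tray:** I slid it along the bench by its handle into the far (empty) bay until it met the back stop, at about 24 N. I saw no sign of it touching the shelf.
- **Keeper shut:** I swung it in until it stopped, at about 22 N, then released it and backed the arm away.

**Last checks:**
- The keeper lies parallel to the deck edge, with knob and pivot level to within 0.5 mm, so it is at 0 rad within about 0.02. While I held it, the gripper position suggested it was 2–3 mm short of shut; the picture after release showed it shut.
- The tray's front and handle put it 1.5–3 mm past the bay's origin, at or near the back stop.
- The bottle, bowl and other tray showed within about 3 pixels of where they started in the side view.
- Early on, a network reading of the knob was about 1 cm off because the arm was still settling. I measured it again with the arm still.
- I viewed 11 pictures, one over the budget, the last being the final check.

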